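# Reset the breakers and restart the bench power unit

## Robot

A 7-joint arm with a two-finger parallel gripper is mounted at the origin on the work surface. World frame = base frame: x ahead of the robot, y to its left, z up, the work surface at z = 0. Lengths are in mm, angles in rad, forces in N, time in s.
With the tool pointing down it reaches from about 425 to 950 mm from the base axis. Payload 16.7 kg.
Tool frame: the origin (TCP) lies midway between the tips of the shut fingers; the grasp point (between the pads) lies 19 mm behind it (r.grip_point_offset is the distance from the TCP to the grasp point, in mm); z points along the fingers, y is the line along which they close (so a half turn about z gives the same grasp; the last joint's range is limited). The gripper opens to 94 mm and grips with 3 to 60 N. Pads are 16 mm wide; open, the fingers measure 119 mm over their backs; the gripper's body (75 mm by 177 mm) begins 78 mm behind the grasp point.
Start: joints at [-1.312, 0.426, 0.074, 1.606, -0.034, 1.111, -0.067], TCP at [268.318, 619.338, 205.467] pointing down, gripper open.
Joint ranges: [-2.85, 2.85], [-0.5, 2.14], [-1.23, 1.37], [0.21, 2.46], [-1.02, 4.16], [0.16, 2.05], [-2.73, 2.73]. Speed limits (rad/s): [1.89, 1.89, 2.39, 2.39, 3.01, 3.01, 3.01].

## Interface

Orientations are given as a 3x3 rotation matrix whose columns are the frame's x, y, z axes.
In Python, from station import r gives the robot as it stands.
- The arm moves only by the shell command python3 -m inch 'ROWS' [OPENING]. ROWS is JSON, one flat list of numbers, 6 for each row, row after row: the shift along the tool's x, y, z in mm, then the turn, a rotation vector about the tool's x, y, z in degrees. A call has 1 to 20 rows; each row shifts and turns the commanded pose from where the row before left it, along the tool's axes as they then stand; what a row does not reach is not made up. A row lasts 1/8 s, in which the tool goes at most 62.5 mm and 10.7 degrees, less where a joint would pass 70% of its speed; a pose out of reach is approached as far as the arm can. A call with a gripper value outside its range is refused whole. OPENING is the finger opening in mm, from 0 to 94, set as the call begins (- or left out, the last holds). The fingers move at their own pace and stop on an object; the grip force is fixed at half the most. Time passes only in rows, so rows that do not move let the fingers close. It gives the time, the measured TCP pose, the force, the opening and the grip force at its end, in the units of the state.
- r.state(): the state, without advancing time (a new reading comes with each control period).
- r.capture(name): name is "side" or "top" or "wrist"; returns a dict with "frame" (420x560x3 uint8, red, green, blue), "mtx" (3x3 intrinsics, pixels), "origin" and "rotation" of the camera in the world. Camera axes: x right, y down, z forward; pixel columns grow to the right and rows downward; lengths in mm; the calibration is good to about 2 mm. A picture is of the moment at which its call begins. There is no depth.
- r.hand_in(): hands the job in; it is judged then, once.
The state is a dict: "t": time; "qpos": joint angles; "qd": joint speeds; "tau": joint torques, N m; "eef_pos": TCP position; "tcp_rot": TCP orientation; "force": force on the tool from outside, world axes, zero at the start; "wrist_torque": the same for the moment, N m; "opening": opening from 0.0 (shut) to 1.0 (fully open); "grip_force": force on a finger pad.
Only numpy, scipy, OpenCV 4.12 (cv2) and the standard library are available. Lean on these libraries where they do the work, as an engineer would, in place of code of your own. Each camera call takes 0.05 s, during which the arm holds its last target. There are 200 camera calls.

## Task

The bench power unit in the clean room has tripped: its three push-to-reset breakers have popped up. With closed fingertips push each one gently back in, first the square cap, then the round one, then the oblong one, then lightly press the key on the small start box beside the unit and let it spring back. Only touch and press: nothing is to be picked up, and the start box and the things standing around stay where they are.

Things in the scene. Friction and masses are not known exactly. Their poses are not given: they have to be found in the camera images.
- unit: The bench power unit: a fixed flat grey case 250 mm (x) by 290 mm (y) by 60 mm high with an aluminium top plate, rigid. Origin at the centre of its underside, z up, x across its short side. The three breakers stand on its top in three places that change from run to run; their x and y axes are parallel to the unit's
- square_top (a point): Centre of the top face of the square breaker cap, black plastic, 34 x 34 mm. The point moves with the cap. Popped out, it is about 84 mm above the table: the cap stands 20 mm out of a 4 mm steel collar (44 x 44 mm) on the unit's top. z up
- round_top (a point): Centre of the top face of the round breaker cap, black plastic, 34 mm diameter, otherwise like the square one (collar 44 mm diameter)
- oblong_top (a point): Centre of the top face of the oblong breaker cap, black plastic, 16 mm (unit's x) by 56 mm (unit's y), otherwise like the square one (collar 26 x 66 mm)
- square_cap (a joint): Travel of the square cap in m: 0 fully popped out, 0.014 fully in (hard stop, cap still 6 mm out of its collar), straight down. No spring: it slides with about 2.5 N of friction plus 25 N per m/s and stays where it is left. It starts at 0 to 0.0015. From 0.007 on the breaker counts as in
- round_cap (a joint): Travel of the round cap, as for the square cap
- oblong_cap (a joint): Travel of the oblong cap, as for the square cap
- start_box: The start box: a loose grey plastic box 100 x 100 mm, 50 mm high, 0.8 kg, left or right of the unit, with one round key in the middle of its top. Origin at the centre of its underside, z up
- key_top (a point): Centre of the top face of the start key, black plastic, 32 mm diameter, in a 42 mm steel collar 3 mm high. The point moves with the key; at rest it is 66 mm above the table
- start_key (a joint): Travel of the start key in m: 0 at rest, 0.010 fully down (hard stop, 3 mm left above the collar). Spring: about 1 N at the start, 3.7 N at 3 mm, 10 N fully down; it springs back. From 0.003 on it counts as pressed
- carrier: Bystander: a loose clear box of wafers with black base, grey lid and black top handle, 110 x 110 mm, 98 mm high, 0.6 kg, on the other side of the unit from the start box. Origin at the centre of its underside
- jar: Bystander: a small loose jar with white lid, 36 mm diameter, 42 mm high, 0.09 kg, standing on the unit's top near its far +y corner (its top about 102 mm above the table). Origin at the centre of its underside
- driver: Bystander: a small loose screwdriver 110 mm long with a black handle, lying on the unit's top along its -y edge (about along the unit's x). Origin below the middle of its length
Mind the look-alikes: they are no part of the job. Leave any orange or pink look-alike of the start_box alone.

How it is judged:
By the outcome, as a careful person would: the job done as asked, in the order asked, and still so for the second after the job is handed in, with the robot touching nothing.
It also fails if it takes over 54 s, if anything falls off the work surface, if the arm or the gripper's body presses on something with over 40 N, if the wrist force passes 120 N, or if a joint passes its speed limit or range.

## Working session

There is one attempt and no reset: what is moved stays moved. The work goes in short steps, Python scripts to look and compute and a shell command to move; the robot and the scene stay as the last step left them, time stands still between calls to the robot, and variables do not carry over. Pictures are saved under pics/ and viewed, at most 10 in all, crops included, and the job is handed in when it is done.

```bash
ls; mkdir -p pics; python3 - <<'E'
from station import r
import cv2,numpy as np
for n in("top","side"):
    c=r.capture(n); cv2.imwrite(f"pics/{n}0.png",c["frame"][:,:,::-1]); print(n,c["mtx"].tolist(),np.round(c["origin"],1),np.round(c["rotation"],3).tolist())
s=r.state(); print(s["t"],s["eef_pos"],np.round(s["tcp_rot"],3).tolist(),s["opening"],s["force"])
E
```

```text
pics
top [[412.6453599111378, 0.0, 285.99705459792295], [0.0, 412.6453599111378, 214.103019011458], [0.0, 0.0, 1.0]] [310.6 -62.8 999.8] [[-0.014, -0.981, 0.196], [-1.0, 0.014, -0.003], [0.0, -0.196, -0.981]]
side [[383.7312020599991, 0.0, 281.08319602092644], [0.0, 383.7312020599991, 210.09176614037526], [0.0, 0.0, 1.0]] [  53.7 -660.   856.4] [[0.792, -0.448, 0.415], [-0.611, -0.572, 0.548], [-0.009, -0.687, -0.726]]
0.1 [268.18218652 619.0138023  204.85039713] [[-0.918, 0.398, -0.0], [0.398, 0.918, -0.001], [-0.0, -0.001, -1.0]] 1.001058884385502 [-0.06364692 -0.09620569  0.04305848]
```

View pics/top0.png

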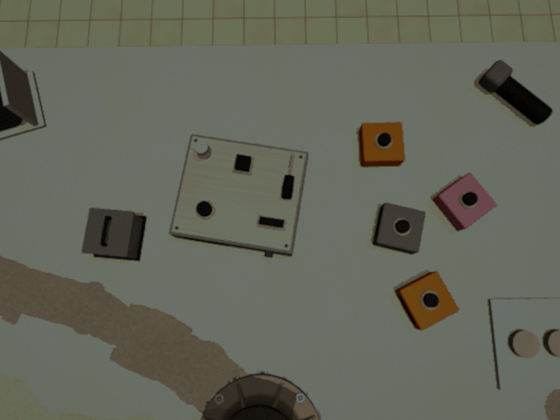

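View pics/side0.png

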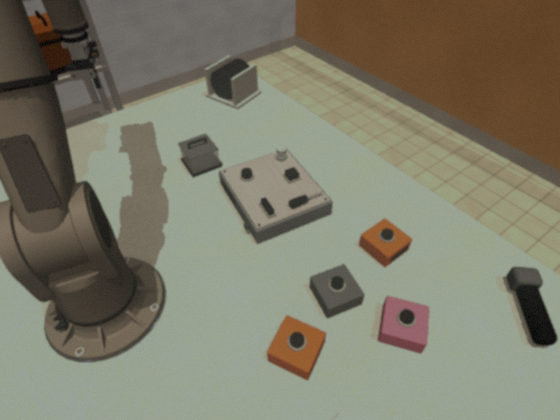

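The top view shows the unit at about (240,195) and the jar on it at (203,150). The square cap is at (243,163), the round cap at (204,209) and the oblong cap at (271,222), long along the unit's y. The driver's handle is at (288,187), lying along x. The carrier is at (115,233), on the +y side.

Start box candidates in the top view are grey (400,228), orange (382,144), orange (428,300) and pink (466,201). The grey one fits the description: it is plain grey and on the other side of the unit from the carrier. I'll confirm this in an enlarged crop.

```bash
python3 - <<'E'
import cv2,numpy as np
t=cv2.imread("pics/top0.png")[125:265,165:435]; s=cv2.imread("pics/side0.png")[140:320,210:370]
f=lambda a,k:cv2.convertScaleAbs(cv2.resize(a,None,fx=k,fy=k,interpolation=cv2.INTER_CUBIC),alpha=1.6)
cv2.imwrite("pics/tc.png",f(t,2.96)); cv2.imwrite("pics/sc.png",f(s,3.3))
E
```

```text
(no output)
```

View pics/tc.png

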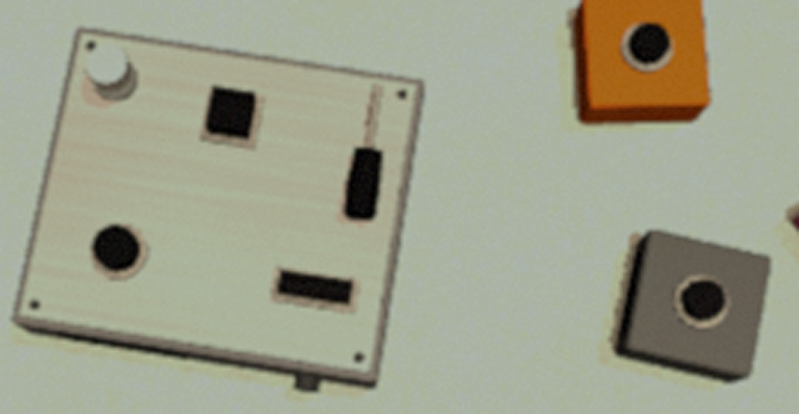

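View pics/sc.png

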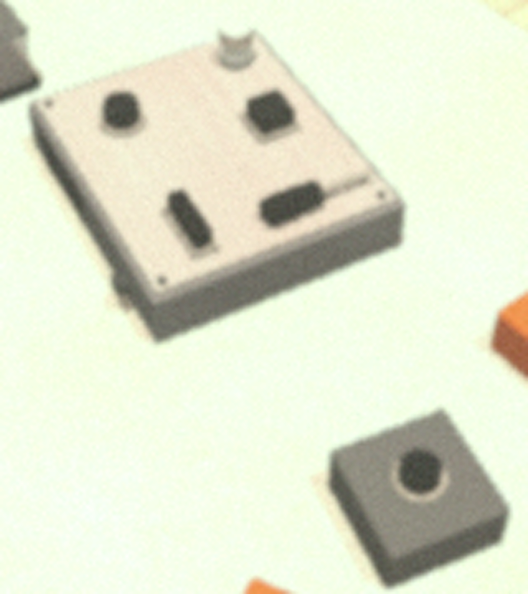

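The crops confirm that the grey box in the top crop at (700,300) has a black key in a steel collar. The caps in that crop are square (231,112), round (116,248) and oblong (315,288), each in a steel collar. The object with a shaft at (362,185) is the driver. Next I'll triangulate dark-blob centroids from both views.

```bash
cat > h.py <<'E'
import cv2,numpy as np
def ray(c,p):
    d=np.asarray(c["rotation"])@np.linalg.solve(np.asarray(c["mtx"]),[p[0],p[1],1.]); return np.asarray(c["origin"],float),d/np.linalg.norm(d)
def atz(c,p,z):
    o,d=ray(c,p); return o+d*(z-o[2])/d[2]
def tri(obs):
    A=0;b=0
    for c,p in obs:
        o,d=ray(c,p);P=np.eye(3)-np.outer(d,d);A=A+P;b=b+P@o
    x=np.linalg.solve(A,b); return x,[np.linalg.norm(np.cross(x-ray(c,p)[0],ray(c,p)[1])) for c,p in obs]
def blob(img,p,w=12,thr=None):
    """centroid & area of dark blob near p"""
    x,y=int(round(p[0])),int(round(p[1]));g=cv2.GaussianBlur(cv2.cvtColor(img,cv2.COLOR_RGB2GRAY),(3,3),0)[y-w:y+w+1,x-w:x+w+1]
    t=thr or 0.5*(float(g[w,w])+np.percentile(g,60)); n,l,s,c=cv2.connectedComponentsWithStats((g<t).astype(np.uint8))
    k=l[w,w]; return c[k]+[x-w,y-w],s[k,4]
E
python3 - <<'E'
from h import *; from station import r
T,S=r.capture("top"),r.capture("side")
tc=lambda x,y:(x/2.96+165-.3,y/2.96+125-.3); sc=lambda x,y:(x/3.3+210-.3,y/3.3+140-.3)
for n,a,b in (("sq",tc(231,112),sc(271,111)),("ro",tc(116,248),sc(121,110)),("ob",tc(315,288),sc(190,219)),("key",tc(702,298),sc(420,470))):
    w=10 if n!="ob" else 14
    pa,A=blob(T["frame"],a,w);pb,B=blob(S["frame"],b,w)
    x,e=tri([(T,pa),(S,pb)]); print(n,pa.round(1),A,pb.round(1),B,x.round(1),np.round(e,1), atz(T,pa,84 if n!="key" else 66).round(1), np.hypot(*x[:2]).round())
cs=[atz(T,tc(*p),60)[:2] for p in((80,29),(423,82),(380,370),(14,318))]; sr=[atz(T,tc(*p),60)[:2] for p in((90,45),(402,94),(358,357),(34,304))]
print(np.round(cs),np.round(sr)); 
for q in (cs,sr): print([np.degrees(np.arctan2(*(v[::-1]))).round(1) for v in (q[0]-q[3],q[1]-q[2],q[0]-q[1],q[3]-q[2])],np.mean(q,0))
E
```

```text
sq [242.5 162.7] 213 [291.4 174. ] 141 [621.4  35.   70.2] [0.2 0.2] [616.5  33.7  84. ] 622.0
ro [203.9 208.4] 179 [246.2 173.5] 110 [512.3 123.2  70.7] [0.3 0.3] [509.2 120.7  84. ] 527.0
ob [271.  221.9] 211 [266.9 206.5] 139 [478.9 -31.1  70.4] [0.4 0.4] [476.  -31.4  84. ] 480.0
key [401.9 225.8] 142 [336.8 282.1] 121 [ 467.1 -333.    60.7] [0.5 0.5] [ 465.8 -331.2   66. ] 574.0
[[ 698.  159.]
 [ 648. -119.]
 [ 415.  -81.]
 [ 460.  203.]] [[ 684.  151.]
 [ 638. -102.]
 [ 425.  -64.]
 [ 471.  188.]]
[np.float64(-10.5), np.float64(-9.5), np.float64(79.9), np.float64(81.1)] [555.10912991  40.65007746]
[np.float64(-10.0), np.float64(-10.3), np.float64(79.8), np.float64(79.8)] [554.42526369  43.2321473 ]
```

```bash
python3 -m inch '[0,0,0,0,0,-6.6, 0,0,0,0,0,-6.7, -12,-16,-2,0,0,0, -24,-34,-3,0,0,0, -24,-34,-3,0,0,0, -24,-34,-3,0,0,0, -24,-34,-3,0,0,0, -24,-34,-3,0,0,0, -24,-34,-3,0,0,0, -24,-34,-3,0,0,0, -24,-34,-3,0,0,0, -24,-34,-3,0,0,0, -24,-34,-3,0,0,0, -24,-34,-3,0,0,0, -24,-34,-3,0,0,0, -24,-34,-3,0,0,0, -24,-34,-3,0,0,0, -21,-31,-1,0,0,0, 0,0,0,0,0,0, 0,0,0,0,0,0]' 0
python3 - <<'E'
from h import *; from station import r
c=r.capture("wrist"); cv2.imwrite("pics/w1.png",c["frame"][:,:,::-1]); print(c["origin"],np.round(c["rotation"],3).tolist()); print(r.state()["eef_pos"],r.state()["tcp_rot"])
R=np.array(c["rotation"])
for p in((620,34.5,84),(510,121.5,84),(477,-31,84),(467,-332,66)):
    q=np.array(c["mtx"])@(R.T@(np.array(p)-c["origin"])); print(q[:2]/q[2])
E
```

```text
t: 2.7
eef_pos: [539.0, 39.4, 250.4]
tcp_rot: [[-0.984, 0.178, -0.0], [0.178, 0.984, 0.0], [0.0, 0.0, -1.0]]
force: [-0.4, -0.1, 0.4]
opening: 0.004
grip_force: 0.0
[459.18418838  52.76872465 429.3501114 ] [[0.179, 0.945, 0.274], [0.984, -0.172, -0.05], [-0.0, 0.278, -0.961]]
[539.02033686  39.99837463 250.44855542] [[-9.84282967e-01  1.76598323e-01 -2.69137095e-04]
 [ 1.76598167e-01  9.84282894e-01  5.20601546e-04]
 [ 3.56844399e-04  4.64890117e-04 -9.99999828e-01]]
[291.01765868 269.50751877]
[363.07444975 147.31597103]
[194.81841738 141.62327899]
[-94.80472274 184.23346574]
```

View pics/w1.png

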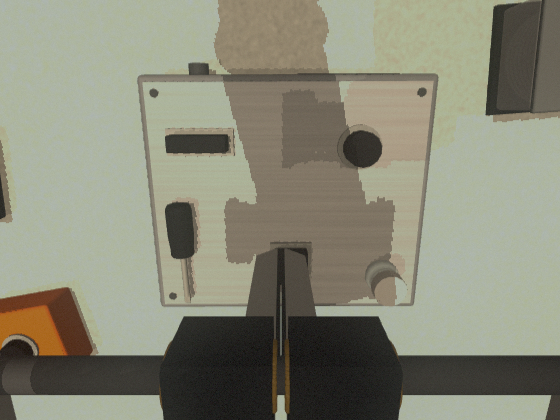

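The wrist view shows the oblong cap at (197,144) and the round cap at (362,148), as predicted. The square cap is behind the fingers and the driver is at (181,235). I'll compute the positions from the wrist view and the moves.

```bash
python3 - <<'E'
from h import *; from station import r
c=r.capture("wrist");T,S=r.capture("top"),r.capture("side")
for n,p,a,b,w in (("ro",(362,148),(203.9,208.4),(246.2,173.5),26),("ob",(197,144),(271,221.9),(266.9,206.5),38)):
    q,A=blob(c["frame"],p,w,45); print(n,q.round(1),A,atz(c,q,84).round(1),atz(c,q,78).round(1),tri([(c,q),(T,a),(S,b)])[0].round(1))
s=r.state();R=np.array(s["tcp_rot"])
for n,p in (("sq",(619,34.5,100)),("key",(467,-332,85))): print(n,(R.T@(np.array(p)-s["eef_pos"])).round(1))
E
```

```text
ro [363.1 147.8] 2582 [510.4 122.   84. ] [511.3 123.2  78. ] [512.6 124.   69.8]
ob [197. 144.] 5929 [479.6 -29.   84. ] [479.9 -30.5  78. ] [479.3 -31.5  70.8]
sq [-79.6   8.1 150.5]
key [   5.9 -379.3  165.4]
```

```bash
python3 -m inch '[-20,2,20,0,0,0, -30,3,30,0,0,0, -30,3,30,0,0,0, 0,0,30,0,0,0, 0,0,30,0,0,0, 0,0,12,0,0,0, 0,0,6,0,0,0, 0,0,4,0,0,0, 0,0,0,0,0,0]'; python3 -m inch '[0,0,2,0,0,0, 0,0,2,0,0,0, 0,0,2,0,0,0, 0,0,2,0,0,0, 0,0,2,0,0,0,0,0,0,0,0,0]'
```

```text
t: 4.03
eef_pos: [620.0, 33.5, 89.0]
tcp_rot: [[-0.984, 0.176, 0.001], [0.176, 0.984, 0.0], [-0.001, 0.0, -1.0]]
force: [-0.4, 0.3, 0.4]
opening: 0.006
grip_force: 0.0
t: 4.78
eef_pos: [619.7, 33.4, 78.2]
tcp_rot: [[-0.984, 0.176, -0.0], [0.176, 0.984, -0.0], [0.0, -0.0, -1.0]]
force: [0.6, -0.4, 0.6]
opening: 0.001
grip_force: 0.0
```

```bash
python3 -m inch '[0,0,2,0,0,0, 0,0,2,0,0,0]'; python3 -m inch '[0,0,1.5,0,0,0]';  python3 - <<'E'
from h import *; from station import r
for n in("top","side"):
  c=r.capture(n); R=np.array(c["rotation"]);q=np.array(c["mtx"])@(R.T@(np.array((620,34,80))-c["origin"]));u,v=(q[:2]/q[2]).astype(int)
  cv2.imwrite(f"pics/{n}_p.png",cv2.resize(c["frame"][v-35:v+25,u-40:u+40,::-1],None,fx=5,fy=5,interpolation=3))
cv2.imwrite("pics/press1.png",np.hstack([cv2.imread(f"pics/{n}_p.png") for n in("top","side")]))
E
```

```text
t: 5.03
eef_pos: [619.8, 33.4, 74.4]
tcp_rot: [[-0.984, 0.176, -0.0], [0.176, 0.984, -0.0], [0.0, -0.0, -1.0]]
force: [-0.1, -0.1, 2.4]
opening: 0.005
grip_force: 1.5
t: 5.15
eef_pos: [619.8, 33.4, 72.8]
tcp_rot: [[-0.984, 0.176, -0.0], [0.176, 0.984, -0.0], [0.0, -0.0, -1.0]]
force: [-0.5, -0.1, 2.6]
opening: 0.002
grip_force: 1.4
```

View pics/press1.png

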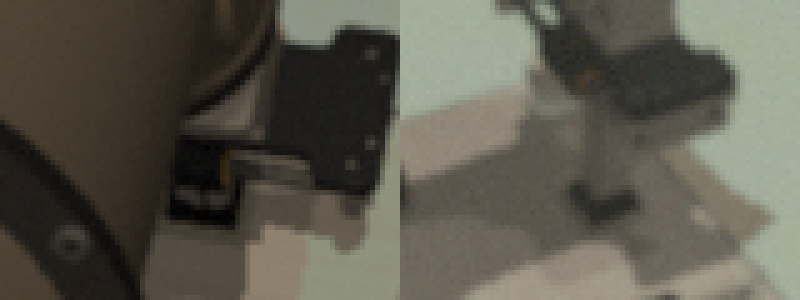

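The fingertips rest on the square cap in the side view (crop (605,205)). Force was about 2.5 N while it slid, and it is now about 11 mm in. Next is the round cap.

```bash
python3 -m inch '[0,0,-10,0,0,0, 0,0,-20,0,0,0, 15,8,0,0,0,0, 30,16.5,0,0,0,0, 30,16.5,0,0,0,0, 30,17,0,0,0,0, 18,10,5,0,0,0, 0,0,6,0,0,0, 0,0,4,0,0,0, 0,0,0,0,0,0]'; python3 -m inch '[0,0,2,0,0,0, 0,0,2,0,0,0, 0,0,2,0,0,0, 0,0,2,0,0,0, 0,0,2,0,0,0]';python3 -m inch '[0,0,2,0,0,0,0,0,2,0,0,0, 0,0,1,0,0,0]'
```

```text
t: 6.5
eef_pos: [511.1, 121.1, 87.5]
tcp_rot: [[-0.984, 0.177, -0.0], [0.177, 0.984, -0.001], [0.0, -0.001, -1.0]]
force: [0.6, 0.1, 0.3]
opening: 0.007
grip_force: 0.0
t: 7.12
eef_pos: [510.8, 121.8, 77.9]
tcp_rot: [[-0.984, 0.176, 0.0], [0.176, 0.984, -0.0], [-0.0, -0.0, -1.0]]
force: [2.0, -3.0, 2.9]
opening: 0.004
grip_force: 1.5
t: 7.5
eef_pos: [510.7, 122.0, 72.9]
tcp_rot: [[-0.984, 0.176, 0.0], [0.176, 0.984, -0.0], [-0.0, -0.0, -1.0]]
force: [0.3, -1.9, 2.0]
opening: 0.003
grip_force: 1.3
```

```bash
python3 -m inch '[0,0,-10,0,0,0, 0,0,-20,0,0,0, 0,-20,0,0,0,0, 1,-35,0,0,0,0, 1,-35,0,0,0,0, 1,-35,0,0,0,0, 1,-20,0,0,0,0, 0,-10,5,0,0,0, 0,0,6,0,0,0, 0,0,4,0,0,0, 0,0,0,0,0,0]'; python3 -m inch '[0,0,2,0,0,0, 0,0,2,0,0,0, 0,0,2,0,0,0, 0,0,2,0,0,0, 0,0,2,0,0,0]';python3 -m inch '[0,0,2,0,0,0,0,0,2,0,0,0, 0,0,1,0,0,0]'
```

```text
t: 8.88
eef_pos: [479.3, -29.3, 87.5]
tcp_rot: [[-0.985, 0.175, -0.001], [0.175, 0.985, -0.0], [0.001, -0.0, -1.0]]
force: [-0.2, -0.2, -0.7]
opening: 0.008
grip_force: 0.0
t: 9.5
eef_pos: [479.6, -29.7, 77.9]
tcp_rot: [[-0.984, 0.176, 0.0], [0.176, 0.984, 0.0], [-0.0, 0.0, -1.0]]
force: [0.1, 3.3, 3.0]
opening: 0.005
grip_force: 1.5
t: 9.88
eef_pos: [479.5, -29.9, 72.9]
tcp_rot: [[-0.984, 0.176, 0.0], [0.176, 0.984, -0.0], [-0.0, -0.0, -1.0]]
force: [1.0, 1.7, 1.6]
opening: 0.004
grip_force: 1.3
```

```bash
python3 -m inch '[0,0,-10,0,0,0, 0,0,-30,0,0,0, -4,-30,-30,0,0,0, -5,-40,-30,0,0,0, -6,-40,-30,0,0,0, -6,-40,-10,0,0,0, -5,-40,0,0,0,0, -2,-15,0,0,0,0, 0,0,0,0,0,0]'
python3 - <<'E'
from h import *; from station import r
c=r.capture("wrist"); t=r.capture("top")
cv2.imwrite("pics/w2.png",np.vstack([np.hstack([cv2.resize(c["frame"],(400,300)),cv2.resize(t["frame"],(400,300))]),cv2.resize(t["frame"][130:255,160:450],(800,300),interpolation=3)])[:,:,::-1])
np.save("w2.npy",c["frame"]); R=np.array(c["rotation"])
print(r.state()["eef_pos"])
for p in((620,34.5,70),(510,121.5,70),(479,-30,70),(467,-332,66)):
    q=np.array(c["mtx"])@(R.T@(np.array(p)-c["origin"])); print(q[:2]/q[2])
E
```

```text
t: 11.0
eef_pos: [470.6, -237.1, 213.1]
tcp_rot: [[-0.984, 0.177, -0.001], [0.177, 0.984, -0.0], [0.0, -0.0, -1.0]]
force: [0.7, 0.2, 0.7]
opening: 0.005
grip_force: 0.0
[ 471.05593663 -235.49103066  212.874344  ]
[583.28709706 296.84485101]
[690.34860319 170.98050298]
[515.5056416 167.0008429]
[179.74943732 211.59671007]
```

View pics/w2.png

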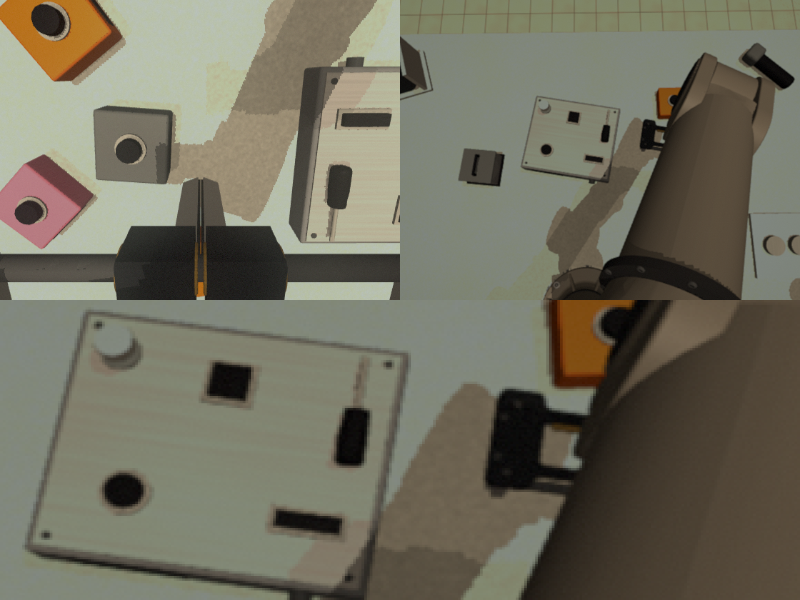

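The collars now show evenly around all three caps, so they are in. The jar, driver and carrier haven't moved. The grey start box with its key is at wrist pixel (179,208) in full-frame scale. The pink box beside it is a look-alike.

```bash
python3 - <<'E'
from h import *; from station import r
c=r.capture("wrist"); q,A=blob(c["frame"],(179,208),28); p=atz(c,q,66); print(q,A,p.round(1),tri([(c,q),(r.capture("top"),(401.9,225.8)),(r.capture("side"),(336.8,282.1))])[0].round(1))
s=r.state();R=np.array(s["tcp_rot"]);print((R.T@(p-s["eef_pos"])).round(1))
E
```

```text
[177.92992993 210.67567568] 999 [ 466.5 -331.7   66. ] [ 467.3 -333.1   60.9]
[-12.2 -95.6 146.9]
```

```bash
python3 -m inch '[-2,-15,10,0,0,0, -4,-30,30,0,0,0, -4,-30,30,0,0,0, -2,-20,30,0,0,0, 0,0,25,0,0,0, 0,0,10,0,0,0, 0,0,5,0,0,0, 0,0,0,0,0,0]'; python3 -m inch '[0,0,2,0,0,0, 0,0,2,0,0,0, 0,0,2,0,0,0, 0,0,2,0,0,0, 0,0,1,0,0,0]';python3 -m inch '[0,0,1,0,0,0, 0,0,1,0,0,0, 0,0,0,0,0,0]'
```

```text
t: 12.25
eef_pos: [466.5, -332.0, 73.5]
tcp_rot: [[-0.985, 0.175, 0.001], [0.175, 0.985, -0.0], [-0.001, -0.0, -1.0]]
force: [-0.1, -0.7, 0.3]
opening: 0.006
grip_force: 0.0
t: 12.88
eef_pos: [466.2, -332.3, 63.9]
tcp_rot: [[-0.984, 0.176, -0.0], [0.176, 0.984, 0.0], [0.0, 0.0, -1.0]]
force: [-0.3, -0.0, 2.6]
opening: 0.004
grip_force: 1.5
t: 13.25
eef_pos: [466.2, -332.3, 62.0]
tcp_rot: [[-0.984, 0.176, 0.0], [0.176, 0.984, -0.0], [-0.0, -0.0, -1.0]]
force: [0.2, 0.5, 4.1]
opening: 0.005
grip_force: 2.3
```

4.1 N corresponds to about 3.5 mm of travel. I'll go slightly deeper for margin, then release and retreat.

```bash
python3 -m inch '[0,0,1,0,0,0, 0,0,1,0,0,0, 0,0,0,0,0,0]'; python3 -m inch '[0,0,-2,0,0,0, 0,0,-3,0,0,0, 0,0,-5,0,0,0, 0,0,-20,0,0,0, 0,0,-40,0,0,0, 0,0,-40,0,0,0, 0,0,-30,0,0,0, 0,25,0,0,0,0, 0,35,0,0,0,0, 0,30,0,0,0,0, 0,0,0,0,0,0, 0,0,0,0,0,0]'
python3 - <<'E'
from h import *; from station import r
c=r.capture("wrist"); t=r.capture("side"); print(np.array(r.state()["force"]).round(1))
cv2.imwrite("pics/w3.png",np.hstack([cv2.resize(x["frame"],(400,300)) for x in(c,t)])[:,:,::-1])
E
```

```text
t: 13.62
eef_pos: [466.2, -332.3, 60.1]
tcp_rot: [[-0.984, 0.176, 0.0], [0.176, 0.984, -0.0], [-0.0, 0.0, -1.0]]
force: [-0.6, 2.6, 6.4]
opening: 0.003
grip_force: 3.2
t: 15.12
eef_pos: [481.7, -244.2, 200.1]
tcp_rot: [[-0.984, 0.176, 0.0], [0.176, 0.984, -0.0], [-0.0, -0.0, -1.0]]
force: [0.4, -0.7, 0.6]
opening: 0.007
grip_force: 0.0
[ 0.8 -0.1  0.2]
```

View pics/w3.png

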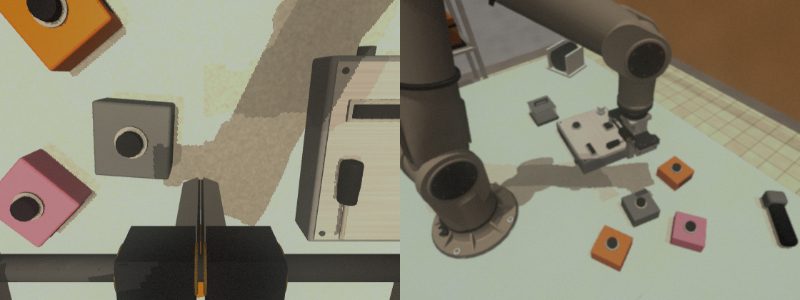

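The key has sprung back in the box at wrist (130,142). The start box hasn't moved, and the arm is touching nothing.

```bash
python3 -c "
from station import r
print(r.hand_in())"
```

```text
the job is handed in; nothing more can be done
None
```

The job is handed in: the square, round and oblong breakers were pushed in, in that order (about 11 mm each). The start key was then pressed to about 6 mm (6.4 N) and sprang back, with nothing else visibly moved, at about 15 s.

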